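Bring the blue tote of cups down the roller track

ROBOT

A 6-joint arm with a two-finger parallel gripper is mounted at the origin on the work surface. World frame = base frame: x ahead of the robot, y to its left, z up, the work surface at z = 0. Lengths are in mm, angles in rad, forces in N, time in s.
With the tool pointing down it reaches from about 325 to 850 mm from the base axis. Payload 15.5 kg.
Tool frame: the origin (TCP) lies at the very end of the fingers, on their centre line; the grasp point (between the pads) lies 19 mm behind it (ctrl.grip_point_offset is the distance from the TCP to the grasp point, in mm); z points along the fingers, y is the line along which they close (so a half turn about z gives the same grasp; the last joint's range is limited). The gripper opens to 91 mm and grips with 3 to 60 N. Pads are 32 mm wide; open, the fingers measure 118 mm over their backs; the gripper's body (76 mm by 178 mm) begins 60 mm behind the grasp point.
Start: joints at [-1.435, 0.494, 1.345, -0, 1.302, -0.096], TCP at [143.582, -608.285, 187.215] pointing down, gripper open.
Joint ranges: [-2.91, 2.91], [-0.82, 2.16], [0.22, 2.67], [-1.22, 4.37], [0.12, 2.79], [-3.08, 3.08]. Speed limits (rad/s): [1.89, 1.89, 2.57, 3.01, 3.01, 3.01].

INTERFACE

Orientations are given as [roll, pitch, yaw] about the fixed x, y, z axes, in that order (R = Rz(yaw) Ry(pitch) Rx(roll)).
In Python, from cell import ctrl, workorder, grab_frame, get_state gives the robot as it stands (ctrl), with the cameras as plain functions, the readings as plain functions and the job (workorder).
- The arm moves only by the shell command python3 nudge.py 'ROWS' [FORCE]. ROWS is a JSON list of rows, 1 to 5 of them, each of 7 numbers: dx, dy, dz in mm, then a rotation vector rx, ry, rz in rad, then the finger opening in mm; each row shifts and turns the commanded pose from where the row before left it, along the tool's axes as they then stand; what a row does not reach is not made up. A row lasts 1/10 s, in which the tool goes at most 50 mm and 0.15 rad, less where a joint would pass 70% of its speed; a pose out of reach is approached as far as the arm can. The fingers move at their own pace and stop on an object; FORCE is the grip in N (left out, the last holds). Time passes only in rows, so rows that do not move let the fingers close. It prints the time, the measured TCP pose, the force, the opening and the grip force at its end.
- get_state(): the state, without advancing time (a new reading comes with each control period).
- grab_frame(name): name is "scene" or "top" or "wrist"; returns a dict with "pixels" (400x640x3 uint8, red, green, blue), "intrinsics" (3x3 intrinsics, pixels), "world_from_camera" (4x4, takes a point from camera to world coordinates); the wrist camera has in their place "tool_from_camera" (4x4, takes a point from camera to tool coordinates, whose origin is the TCP and whose axes are the flange's). Camera axes: x right, y up, looking along -z (the intrinsics and any distortion apply to the point x, -y, -z); pixel columns grow to the right and rows downward; lengths in mm; the calibration is good to about 2 mm. The wrist camera is an equidistant fisheye: a pixel r from the principal point sees the ray r / f radians off the axis. A picture is of the moment at which its call begins: read the wrist's pose just before it. There is no depth.
- workorder.sign_off(): hands the job in; it is judged then, once.
The state is a dict: "time_s": time; "joint_positions": joint angles; "dq": joint speeds; "tau": joint torques, N m; "eef_pos": TCP position; "ee_rot": TCP orientation; "wrist_force": force on the tool from outside, world axes, zero at the start; "torque": the same for the moment, N m; "width": finger opening in mm; "grasp_force": force on a finger pad.
Only numpy, scipy, OpenCV 4.12 (cv2) and the standard library are available. Lean on these libraries where they do the work, as an engineer would, in place of code of your own. Each camera call takes 0.05 s, during which the arm holds its last target. There are 200 camera calls.

TASK

Roll (do not carry) the blue tote of cups along its lane of rollers until it is up against the black end stop, and let it stay there a moment. Then lift it off by its handle without tipping it and set it down gently in the middle of the brown ware board, its long side along the board's long side, and let go. Leave the yellow tote where it is.

Things in the scene. Friction and masses are not known exactly. Their poses are not given: they have to be found in the camera images.
- blue_tote: Blue plastic tote on one roller lane, far from the stop, long side along it; two white cups inside, blue rims. Body 90 mm wide (x) x 130 long (y), walls 55 high. Wooden bar handle along y, 130 long, 16 thick (x), 14 tall, its middle 105 mm above the underside; posts only at its ends, overall height 112; all else below the walls. Origin: centre of underside, z up. 0.25 to 0.6 kg.
- yellow_tote: Yellow plastic tote on one roller lane, far from the stop, long side along it; two white cups inside, orange rims. Body 90 mm wide (x) x 130 long (y), walls 55 high. Wooden bar handle along y, 130 long, 16 thick (x), 14 tall, its middle 105 mm above the underside; posts only at its ends, overall height 112; all else below the walls. Origin: centre of underside, z up. 0.25 to 0.6 kg.
- conveyor: Mint-green fixed level track, 260 (x) x 430 mm (y): two lanes of free-turning rollers along y, centre lines at x = -61 and +61 mm; the totes' lanes vary. Origin mid-track at table level, z up. Roller tops z 57; edging beams to z 65, 8 mm play each side of a tote. Each lane ends at +y in a black stop, 100 wide, top z 95, face at y = +195: a tote against it has origin y = +130.
- ware_board: a brown wooden ware board lying fixed on the table, 170 mm (x) by 220 mm (y, its long side), flat top 18 mm above its origin. Origin under its centre at table level; z up.

How it is judged:
By the outcome, as a careful person would: the job done as asked, in the order asked, and still so for the second after the job is handed in, with the robot touching nothing.
It also fails if it takes over 45 s, if anything falls off the work surface, if the arm or the gripper's body presses on something with over 40 N, if the wrist force passes 120 N, or if a joint passes its speed limit or range.

## Working session

There is one attempt and no reset: what is moved stays moved. The work goes in short steps, Python scripts to look and compute and a shell command to move; the robot and the scene stay as the last step left them, time stands still between calls to the robot, and variables do not carry over. Pictures are saved under pics/ and viewed, at most 10 in all, crops included, and the job is handed in when it is done.

```bash
ls; mkdir -p pics; python3 - <<'E'
from cell import ctrl, workorder, grab_frame, get_state
import cv2,numpy as np,pickle
d={}
for n in("scene","top"):
    f=grab_frame(n);d[n]=f
    cv2.imwrite(f"pics/{n}0.png",f["pixels"][:,:,::-1]);print(n,np.round(f["intrinsics"],1).tolist(),np.round(f["world_from_camera"],3).tolist())
pickle.dump(d,open("f0.pkl","wb"))
s=get_state();print(s["time_s"],s["eef_pos"],s["ee_rot"],s["width"])
E
```

```text
cell.py
nudge.py
pics
scene [[392.5, 0.0, 314.6], [0.0, 392.5, 195.2], [0.0, 0.0, 1.0]] [[-0.315, -0.752, 0.58, 1094.47], [0.949, -0.256, 0.183, 274.703], [0.011, 0.608, 0.794, 794.697], [0.0, 0.0, 0.0, 1.0]]
top [[361.9, 0.0, 312.3], [0.0, 361.9, 199.8], [0.0, 0.0, 1.0]] [[-0.003, 0.981, -0.195, 409.811], [-1.0, 0.001, 0.02, 85.054], [0.02, 0.195, 0.981, 764.812], [0.0, 0.0, 0.0, 1.0]]
0.1 [ 143.55582495 -607.9416801   186.70274135] [-3.14056356e+00 -1.04679700e-04  2.31779302e-01] 91.54968771703916
```

View pics/top0.png

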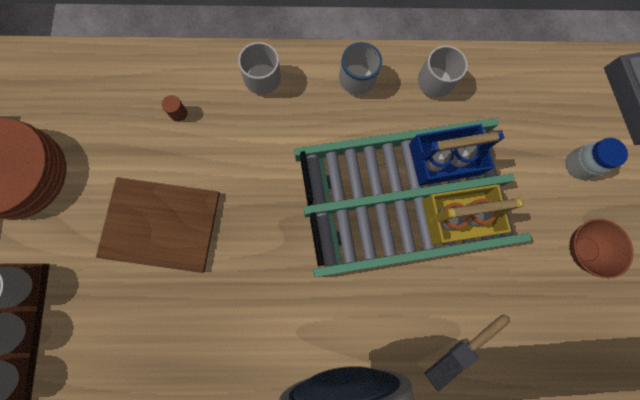

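View pics/scene0.png

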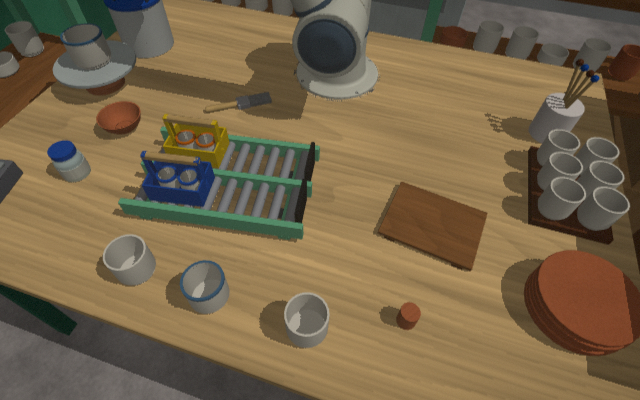

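The top view shows the blue tote in the far lane, near (453,153), with its handle running from (438,148) to (500,136). The black stops are at about (310–325,155–270) and the board is around (158,224). I'll enlarge the view for exact pixels.

```bash
cat > h.py <<'E'
import numpy as np
def proj(f,P):
    T=np.linalg.inv(f["world_from_camera"]);p=(T@np.append(P,1))[:3];K=f["intrinsics"]
    return np.array([K[0,0]*p[0]/-p[2]+K[0,2],K[1,1]*-p[1]/-p[2]+K[1,2]])
def at(f,u,v,z):
    K=f["intrinsics"];W=f["world_from_camera"]
    d=W[:3,:3]@np.array([(u-K[0,2])/K[0,0],-(v-K[1,2])/K[1,1],-1]);o=W[:3,3]
    return o+d*(z-o[2])/d[2]
E
python3 - <<'E'
import pickle,cv2,numpy as np
from h import *
d=pickle.load(open("f0.pkl","rb"))
f=d["top"];im=f["pixels"][:,:,::-1]
cv2.imwrite("pics/c1.png",cv2.resize(im[110:290,290:550],None,fx=3,fy=3,interpolation=cv2.INTER_CUBIC))
cv2.imwrite("pics/c2.png",cv2.resize(d["scene"]["pixels"][100:250,110:330,::-1],None,fx=3.5,fy=3.5,interpolation=cv2.INTER_CUBIC))
for p in[(117,179),(220,190),(205,271),(97,257)]:print("board",at(f,*p,18).round(1))
for p in[(297,150),(497,123),(530,239),(318,271)]:print("conv",at(f,*p,65).round(1))
E
```

```text
board [602.5 481.1  18. ]
board [579.  264.2  18. ]
board [411.8 286.5  18. ]
board [440.2 504.6  18. ]
conv [651.6 101.5  65. ]
conv [ 712.  -314.1   65. ]
conv [ 471.  -354.2   65. ]
conv [411.   60.5  65. ]
```

View pics/c1.png

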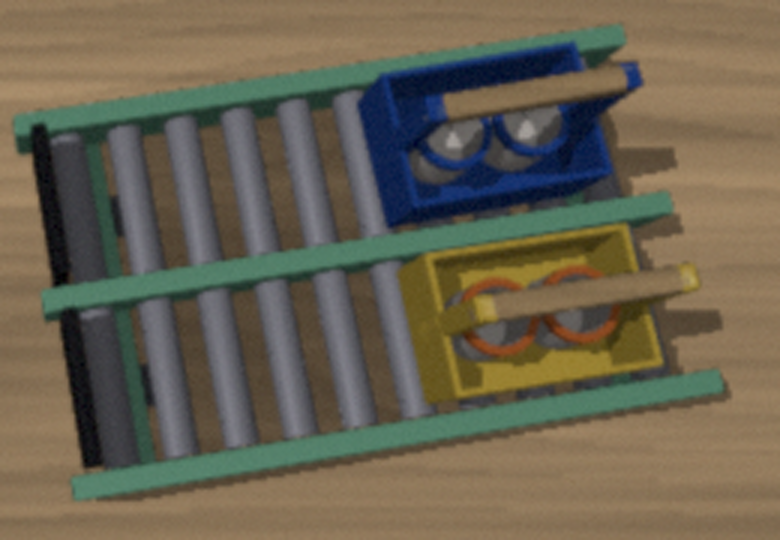

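View pics/c2.png

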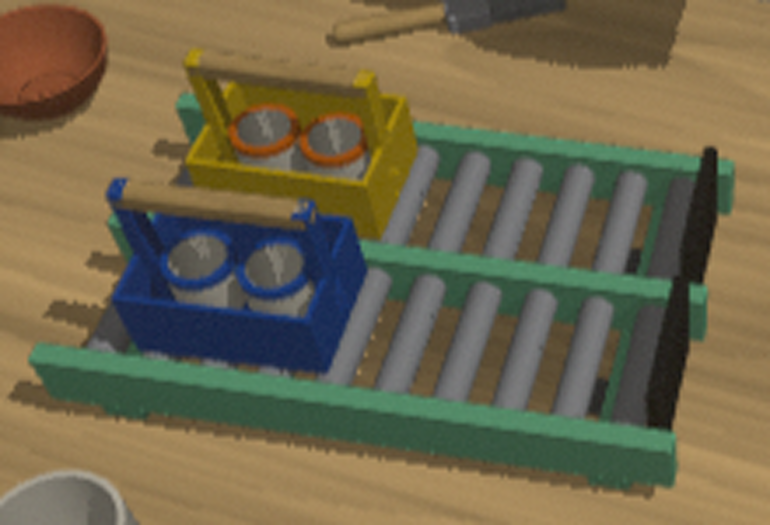

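The crops show the blue handle running from about (432,108) to (638,76) in c1 and from (110,187) to (313,212) in c2. The blue lane is empty up to the stop. I'll triangulate and check the sizes.

```bash
python3 - <<'E'
import pickle
from h import *
from scipy.optimize import least_squares
d=pickle.load(open("f0.pkl","rb"));t=d["top"];s=d["scene"]
c1=lambda u,v:(290+u/3-.33,110+v/3-.33)
c2=lambda u,v:(110+u/3.5-.36,100+v/3.5-.36)
for n,a,z in[("conv",[(15,117),(622,26),(723,391),(74,499)],65),("handle",[(432,108),(638,76)],169)]:
  P=[at(t,*c1(*p),z) for p in a];print(n,np.round(P,1).tolist(),[round(float(np.linalg.norm(P[i]-P[i-1])),1) for i in range(len(P))])
a=[at(s,*c2(*p),169) for p in[(110,184),(315,210)]];print("handle scene",np.round(a,1).tolist(),np.linalg.norm(a[1]-a[0]))
a=[at(s,*c2(*p),65) for p in[(33,348),(672,440)]];print("outer beam scene (x=+130)",np.round(a,1).tolist(),np.linalg.norm(a[1]-a[0]))
# board from scene
a=[at(s,*p,18) for p in[(400,184),(487,215),(470,268),(379,232)]];print("board",np.round(a,1).tolist(),np.mean(a,0))
def fit(mod,z,obs):
  def r(q):
    c,k=np.cos(q[2]),np.sin(q[2])
    return np.concatenate([proj(f,[q[0]+c*x-k*y,q[1]+k*x+c*y,z])-uv for f,x,y,uv in obs])
  o=least_squares(r,mod,loss="soft_l1");print(o.x.round(3),np.abs(o.fun).max().round(2));return o.x
print("BOARD");fit([508,384,.12],18,[(t,85,110,(117,179)),(t,85,-110,(220,190)),(t,-85,-110,(205,271)),(t,-85,110,(97,257)),
 (s,-85,-110,(400,184)),(s,-85,110,(487,215)),(s,85,110,(470,268)),(s,85,-110,(379,232))])
print("CONV");fit([560,-126,.14],65,[(t,130,215,c1(15,117)),(t,130,-215,c1(622,26)),(t,-130,-215,c1(723,391)),(t,-130,215,c1(74,499)),
 (s,130,-215,c2(33,348)),(s,130,215,c2(672,440))])
print("TOTE");fit([640,-220,.14],169,[(t,0,65,c1(432,108)),(t,0,-65,c1(638,76)),(s,0,-65,c2(110,184)),(s,0,65,c2(315,210))])
E
```

```text
conv [[654.4, 106.3, 65.0], [722.3, -315.1, 65.0], [469.1, -355.3, 65.0], [401.7, 67.5, 65.0]] [255.6, 426.9, 256.5, 428.1]
handle [[624.4, -138.8, 169.0], [644.6, -261.9, 169.0]] [124.7, 124.7]
handle scene [[647.8, -264.0, 169.0], [626.1, -133.4, 169.0]] 132.41441739856327
outer beam scene (x=+130) [[718.1, -316.9, 65.0], [650.7, 105.9, 65.0]] 428.22974300106733
board [[422.8, 291.1, 18.0], [450.2, 508.6, 18.0], [608.2, 481.7, 18.0], [581.5, 271.8, 18.0]] [515.68153664 388.30183957  18.        ]
BOARD
[ 5.10268e+02  3.85295e+02 -1.32000e-01] 3.56
CONV
[ 5.60606e+02 -1.24192e+02  1.57000e-01] 1.98
TOTE
[ 6.35326e+02 -1.99642e+02  1.68000e-01] 1.87
```

```bash
R='[41,-20,-4,0,0,0,60]'
python3 nudge.py '[[41,-20,-5,0,0,0,60],[41,-20,-5,0,0,0,60],[41,-20,-5,0,0,0,60],[41,-20,-5,0,0,0,60],[41,-20,-5,0,0,0,60]]'
python3 nudge.py '[[41,-20,-5,0,0,0,60],[41,-20,-5,0,0,0,60],[41,-20,-5,0,0,0,60],[41,-20,-5,0,0,0,60],[41,-20,-5,0,0,0,60]]'
python3 nudge.py '[[41,-20,0,0,0,0,60],[41,-20,0,0,0,0,60],[41,-20,0,0,0,0,60],[41,-20,0,0,0,0,60]]'
python3 nudge.py '[[0,0,0,0,0,-0.15,60],[0,0,0,0,0,-0.15,60],[0,0,0,0,0,-0.15,60],[0,0,0,0,0,-0.15,60],[0,0,0,0,0,-0.15,60]]'
python3 nudge.py '[[0,0,0,0,0,-0.15,60],[0,0,0,0,0,-0.15,60],[0,0,0,0,0,-0.15,60],[0,0,0,0,0,-0.15,60],[0,0,0,0,0,-0.15,60]]'
python3 - <<'E'
from cell import ctrl, workorder, grab_frame, get_state
import cv2,pickle
s=get_state();f=grab_frame("wrist");cv2.imwrite("pics/w1.png",f["pixels"][:,:,::-1])
pickle.dump((s,f),open("w1.pkl","wb"));print(s["eef_pos"],s["ee_rot"],f["tool_from_camera"].round(2).tolist(),f["intrinsics"].tolist(),[k for k in f])
E
```

```text
time_s: 0.6
eef_pos: [321.2, -462.4, 212.2]
ee_rot: [-3.141, 0.0, 0.232]
wrist_force: [0.5, -1.1, 0.4]
width: 60.1
grasp_force: 0.0
time_s: 1.1
eef_pos: [497.8, -317.9, 237.3]
ee_rot: [-3.141, 0.0, 0.232]
wrist_force: [0.6, -1.0, -0.8]
width: 60.0
grasp_force: 0.0
time_s: 1.5
eef_pos: [639.0, -202.3, 236.9]
ee_rot: [-3.141, 0.0, 0.232]
wrist_force: [0.3, -1.6, 0.8]
width: 59.9
grasp_force: 0.0
time_s: 2.0
eef_pos: [637.7, -203.7, 236.8]
ee_rot: [-3.141, 0.0, 0.988]
wrist_force: [-0.3, -0.1, 0.4]
width: 59.8
grasp_force: 0.0
time_s: 2.5
eef_pos: [637.7, -203.8, 236.8]
ee_rot: [-3.141, -0.0, 1.738]
wrist_force: [-0.4, -0.5, -0.3]
width: 60.4
grasp_force: 0.0
[ 637.6630136  -203.81731417  236.78412338] [-3.14084510e+00 -4.56713504e-04  1.73802108e+00] [[-0.0, 0.96, 0.29, 81.59], [1.0, 0.0, -0.0, 0.51], [-0.0, 0.29, -0.96, -196.61], [0.0, 0.0, 0.0, 1.0]] [[309.70691628693146, 0.0, 319.6167303338154], [0.0, 309.70691628693146, 199.82901299256883], [0.0, 0.0, 1.0]] ['pixels', 'intrinsics', 'tool_from_camera']
```

View pics/w1.png

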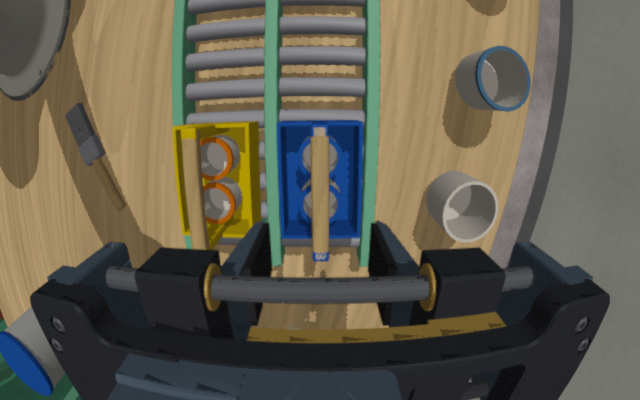

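The wrist view shows the blue handle running straight from (319,127) to (321,258). It lies centred between the fingers and parallel to the lane. I'll convert that to world coordinates.

```bash
cat >> h.py <<'E'
from scipy.spatial.transform import Rotation as Ro
def wat(s,f,u,v,z):
    K=f["intrinsics"];d=np.array([u-K[0,2],v-K[1,2]]);r=np.hypot(*d);a=r/K[0,0]
    c=np.array([np.sin(a)*d[0]/r,-np.sin(a)*d[1]/r,-np.cos(a)])
    T=np.eye(4);T[:3,:3]=Ro.from_euler("xyz",s["ee_rot"]).as_matrix();T[:3,3]=s["eef_pos"]
    T=T@f["tool_from_camera"];d=T[:3,:3]@c;return T[:3,3]+d*(z-T[2,3])/d[2]
E
python3 - <<'E'
import pickle
from h import *
s,f=pickle.load(open("w1.pkl","rb"))
a=wat(s,f,319.5,127,169);b=wat(s,f,320.7,259,169);m=(a+b)/2
print(a,b,np.linalg.norm(a-b),"yaw",np.arctan2(-(a-b)[0],(a-b)[1]))
R=Ro.from_euler("xyz",s["ee_rot"]).as_matrix();m[2]=143;print("tool delta",R.T@(m-s["eef_pos"]))
E
```

```text
[ 627.13600027 -137.77150318  169.        ] [ 648.79617986 -259.39690528  169.        ] 123.53906999815925 yaw 0.17624156245423264
tool delta [ 5.06683164  1.23999157 93.7855465 ]
```

```bash
python3 nudge.py '[[4,1,30,0,0,0,60],[0,0,30,0,0,0,60],[0,0,24,0,0,0,60],[0,0,9,0,0,0,60],[0,0,0,0,0,0,30]]' 5
python3 nudge.py '[[0,0,0,0,0,0,14],[0,0,0,0,0,0,10],[0,0,0,0,0,0,10],[0,0,0,0,0,0,10]]' 5
```

```text
time_s: 3.05
eef_pos: [637.6, -199.6, 143.1]
ee_rot: [-3.14, -0.001, 1.73]
wrist_force: [-0.3, -0.2, 0.8]
width: 54.4
grasp_force: 0.0
time_s: 3.45
eef_pos: [638.5, -199.9, 145.0]
ee_rot: [3.141, 0.001, 1.732]
wrist_force: [-1.5, -0.9, -0.8]
width: 22.8
grasp_force: 0.0
```

```bash
python3 nudge.py '[[0,0,0,0,0,0,10],[0,0,0,0,0,0,10],[0,0,0,0,0,0,10]]' 5
```

```text
time_s: 3.75
eef_pos: [638.2, -199.8, 144.3]
ee_rot: [3.142, 0.0, 1.732]
wrist_force: [1.0, 0.9, 0.6]
width: 10.3
grasp_force: 0.0
```

```bash
python3 - <<'E'
from cell import ctrl, workorder, grab_frame, get_state
import cv2,pickle
s=get_state();f=grab_frame("wrist");cv2.imwrite("pics/w2.png",f["pixels"][:,:,::-1])
g=grab_frame("scene");pickle.dump((s,f,g),open("w2.pkl","wb"));print(s["width"],s["grasp_force"],s["eef_pos"])
im=cv2.resize(g["pixels"][90:240,110:330,::-1],(640,436),interpolation=cv2.INTER_CUBIC)
cv2.imwrite("pics/w2.png",cv2.resize(cv2.vconcat([cv2.resize(f["pixels"][:,:,::-1],(640,400)),im]),(459,600)))
E
```

```text
10.25931437475182 0.0 [ 638.23969917 -199.78922767  144.27105238]
```

View pics/w2.png

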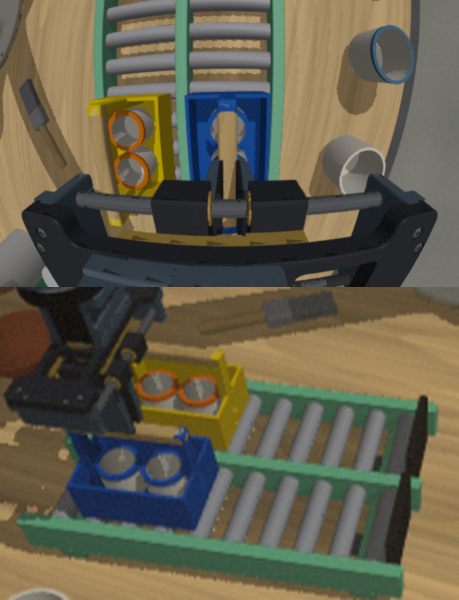

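```bash
python3 - <<'E'
import cv2,pickle
from h import *
s,f,g=pickle.load(open("w2.pkl","rb"))
u,v=proj(g,s["eef_pos"]);print(u,v)
im=g["pixels"][:,:,::-1][100:200,110:230]
im=cv2.resize(im,None,fx=5,fy=5,interpolation=cv2.INTER_CUBIC)
for p,c in((s["eef_pos"],(0,0,255)),(s["eef_pos"]+[0,0,19],(0,255,255))):
  u,v=proj(g,p);cv2.circle(im,(int((u-110)*5),int((v-100)*5)),4,c,1)
w=cv2.resize(f["pixels"][120:330,255:385,::-1],(309,500),interpolation=cv2.INTER_CUBIC)[:500]
cv2.imwrite("pics/w3.png",cv2.resize(cv2.hconcat([im,w]),(800,440)))
E
```

```text
172.56129514834922 163.8736417666563
```

View pics/w3.png

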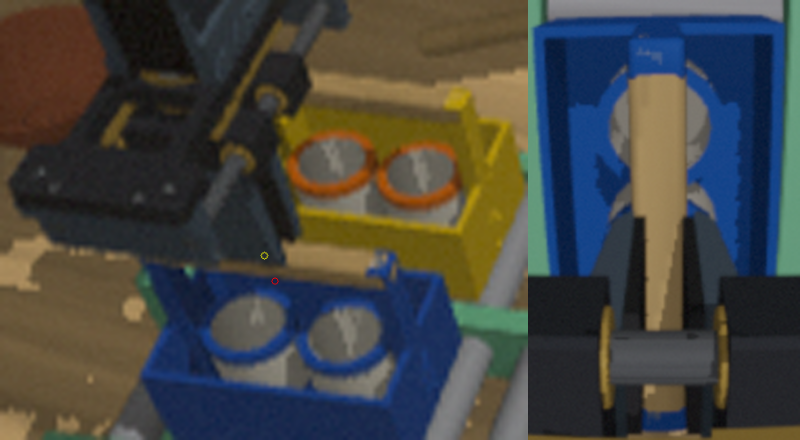

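```bash
python3 - <<'E'
import pickle
from h import *
d=pickle.load(open("f0.pkl","rb"));t=d["top"];s=d["scene"];S,W=pickle.load(open("w1.pkl","rb"))
c1=lambda u,v:(290+u/3-.33,110+v/3-.33)
c2=lambda u,v:(110+u/3.5-.36,100+v/3.5-.36)
def tri(L):
  A=0;b=0
  for p,q in L:
    e=(q-p)/np.linalg.norm(q-p);M=np.eye(3)-np.outer(e,e);A=A+M;b=b+M@p
  x=np.linalg.solve(A,b);return x.round(1),[round(float(np.linalg.norm((np.eye(3)-np.outer((q-p)/np.linalg.norm(q-p),(q-p)/np.linalg.norm(q-p)))@(x-p))),1) for p,q in L]
ln=lambda g,c:(at(g,*c,0),at(g,*c,300)); lw=lambda c:(wat(S,W,*c,0),wat(S,W,*c,300))
for n,a,b,c in[("+y",(432,108),(315,210),(319.5,127)),("-y",(638,76),(110,184),(320.7,259))]:
  T,Sc,Wr=ln(t,c1(*a)),ln(s,c2(*b)),lw(c)
  print(n,"TS",tri([T,Sc]),"SW",tri([Sc,Wr]),"TW",tri([T,Wr]),"all",tri([T,Sc,Wr]))
E
```

```text
+y TS (array([ 624.4, -137.3,  166.9]), [2.2, 2.2]) SW (array([ 625.9, -136.3,  167.1]), [2.0, 2.0]) TW (array([ 626.3, -138.9,  166.3]), [1.3, 1.3]) all (array([ 625.4, -137.4,  167. ]), [2.1, 2.7, 1.8])
-y TS (array([ 646.2, -264.8,  166.4]), [1.2, 1.2]) SW (array([ 649.3, -260.1,  171.1]), [1.7, 1.7]) TW (array([ 649.7, -267.7,  156.2]), [1.5, 1.5]) all (array([ 647.3, -262.9,  167.1]), [1.9, 2.1, 2.8])
```

```bash
python3 - <<'E'
import pickle
from h import *
s,f,g=pickle.load(open("w2.pkl","rb"))
e=s["eef_pos"];R=Ro.from_euler("xyz",s["ee_rot"]).as_matrix()
print("visible finger corner in w3 ~ (285,265)")
for back in(0,12,25):
  for y in(-5,-18.5,5,18.5):   # tool y; +y -> world +x
    for x in(16,-16): print(back,x,y,((proj(g,e+R@[x,y,-back])-[110,100])*4.4).round(0),end="; ")
  print()
print(s["joint_positions"],s["tau"],s["wrist_force"])
E
python3 nudge.py '[[0,0,0,0,0,0,10]]' 5
python3 - <<'E'
import pickle
from h import *
s,f,g=pickle.load(open("w2.pkl","rb"))
def wp(p):
  c=(np.linalg.inv(f["tool_from_camera"])@np.append(p,1))[:3];q=np.array([c[0],-c[1],-c[2]]);a=np.arccos(q[2]/np.linalg.norm(q));K=f["intrinsics"]
  n=q[:2]/np.hypot(*q[:2]);return K[:2,2]+K[0,0]*a*n
for z in(0,-10,-20,-25,-35):
  print(z,[wp([x,y,z]).round(1).tolist() for x in(16,-16) for y in(-5,5)])
# handle end posts, w3 right -> raw
for u,v in((656,38),(656,72)):
  r=(255+(u-528)/272*130,120+v/440*210);print("handle +y end",r,wat(s,f,*r,169))
E
```

```text
0 [[311.1, 209.5], [326.1, 209.5], [311.6, 252.4], [325.7, 252.4]]
-10 [[310.7, 214.4], [326.4, 214.4], [311.2, 259.0], [326.0, 259.0]]
-20 [[310.3, 219.9], [326.7, 219.9], [310.9, 266.1], [326.3, 266.1]]
-25 [[310.1, 222.8], [326.9, 222.8], [310.7, 269.9], [326.5, 269.9]]
-35 [[309.6, 229.2], [327.3, 229.2], [310.3, 278.0], [326.8, 278.0]]
handle +y end (316.1764705882353, 138.13636363636363) [ 626.4754619  -135.03951552  169.        ]
handle +y end (316.1764705882353, 154.36363636363637) [ 627.92062544 -144.05915416  169.        ]
```

```bash
python3 - <<'E'
import pickle,cv2
s,f,g=pickle.load(open("w2.pkl","rb"))
im=cv2.resize(f["pixels"][170:270,270:370,::-1],(600,600),interpolation=cv2.INTER_CUBIC);cv2.imwrite("pics/w4.png",im)
E
```

```text
(no output)
```

View pics/w4.png

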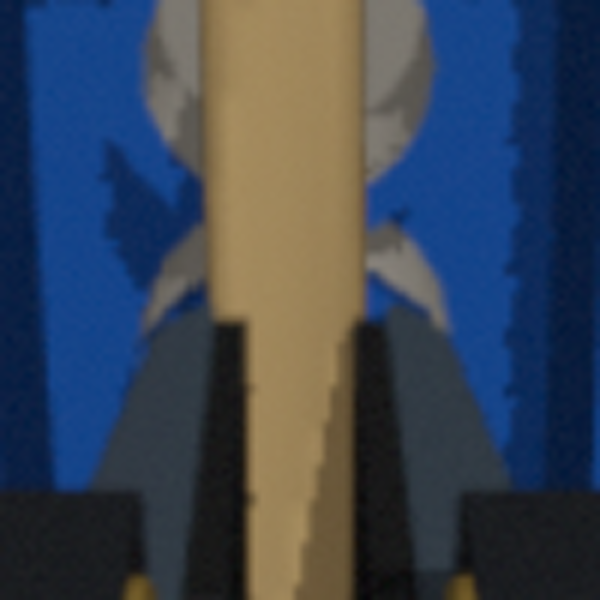

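The close-up shows the fingertips at row ≈223. They have closed to about 11 mm above the bar top, so the real fingertips sit about 25 mm behind the reported TCP. I'll open, go 24 mm lower and close again.

```bash
python3 -c "
from cell import ctrl, workorder, grab_frame, get_state;print(ctrl.grip_point_offset)"
python3 nudge.py '[[0,0,0,0,0,0,50],[0,0,0,0,0,0,50],[0,0,0,0,0,0,50],[0,0,0,0,0,0,50],[0,0,0,0,0,0,50]]' 5
python3 nudge.py '[[0,0,8,0,0,0,50],[0,0,8,0,0,0,50],[0,0,6,0,0,0,50],[0,0,2,0,0,0,50]]' 5
python3 nudge.py '[[0,0,0,0,0,0,8],[0,0,0,0,0,0,8],[0,0,0,0,0,0,8],[0,0,0,0,0,0,8],[0,0,0,0,0,0,8]]' 5
python3 nudge.py '[[0,0,0,0,0,0,8],[0,0,0,0,0,0,8],[0,0,0,0,0,0,8]]' 5
```

```text
18.8
time_s: 4.45
eef_pos: [638.3, -199.8, 144.2]
ee_rot: [-3.142, -0.0, 1.732]
wrist_force: [-1.4, 0.5, 0.4]
width: 47.3
grasp_force: 0.0
time_s: 4.85
eef_pos: [637.7, -199.5, 118.9]
ee_rot: [-3.14, -0.001, 1.732]
wrist_force: [-0.4, 0.1, 0.1]
width: 50.0
grasp_force: 0.0
time_s: 5.35
eef_pos: [638.2, -199.8, 120.4]
ee_rot: [-3.141, 0.0, 1.732]
wrist_force: [-0.3, 0.9, -3.1]
width: 16.0
grasp_force: 5.1
time_s: 5.65
eef_pos: [638.3, -199.8, 120.3]
ee_rot: [3.142, -0.0, 1.732]
wrist_force: [-0.4, 0.4, 1.0]
width: 15.6
grasp_force: 5.0
```

```bash
python3 nudge.py '[[5,0,0,0,0,0,8],[10,0,0,0,0,0,8],[15,0,0,0,0,0,8],[18,0,0,0,0,0,8],[18,0,0,0,0,0,8]]' 5
python3 nudge.py '[[18,0,0,0,0,0,8],[18,0,0,0,0,0,8],[18,0,0,0,0,0,8],[18,0,0,0,0,0,8],[18,0,0,0,0,0,8]]' 5
python3 nudge.py '[[15,0,0,0,0,0,8],[10,0,0,0,0,0,8],[6,0,0,0,0,0,8],[3,0,0,0,0,0,8],[0,0,0,0,0,0,8]]' 5
```

```text
time_s: 6.15
eef_pos: [627.4, -132.7, 120.3]
ee_rot: [3.141, -0.0, 1.732]
wrist_force: [1.7, 0.2, -0.1]
width: 15.9
grasp_force: 5.0
time_s: 6.65
eef_pos: [613.1, -44.3, 120.3]
ee_rot: [3.141, 0.0, 1.732]
wrist_force: [1.5, -0.2, -0.2]
width: 16.1
grasp_force: 5.0
time_s: 7.15
eef_pos: [607.9, -12.2, 120.3]
ee_rot: [3.141, 0.0, 1.732]
wrist_force: [1.0, 1.0, 1.3]
width: 16.0
grasp_force: 5.0
```

```bash
python3 nudge.py '[[4,0,0,0,0,0,8],[4,0,0,0,0,0,8],[4,0,0,0,0,0,8],[4,0,0,0,0,0,8],[2,0,0,0,0,0,8]]' 5
python3 nudge.py '[[2,0,0,0,0,0,8],[2,0,0,0,0,0,8],[2,0,0,0,0,0,8]]' 5
python3 nudge.py '[[2,0,0,0,0,0,8],[1,0,0,0,0,0,8]]' 5
```

```text
time_s: 7.65
eef_pos: [604.9, 6.0, 120.3]
ee_rot: [3.142, -0.0, 1.732]
wrist_force: [1.2, -0.5, 2.9]
width: 15.9
grasp_force: 5.0
time_s: 7.95
eef_pos: [604.0, 11.6, 120.2]
ee_rot: [3.142, 0.0, 1.732]
wrist_force: [1.2, -0.2, 2.6]
width: 15.9
grasp_force: 5.0
time_s: 8.15
eef_pos: [603.6, 14.0, 120.3]
ee_rot: [3.142, 0.001, 1.732]
wrist_force: [0.9, -5.7, 4.4]
width: 16.2
grasp_force: 5.0
```

```bash
python3 nudge.py '[[1,0,0,0,0,0,8],[0,0,0,0,0,0,8],[0,0,0,0,0,0,8],[0,0,0,0,0,0,8],[0,0,0,0,0,0,8]]' 5
python3 - <<'E'
from cell import ctrl, workorder, grab_frame, get_state
import cv2
t=grab_frame("scene")["pixels"][90:250,110:340,::-1]
cv2.imwrite("pics/s2.png",cv2.resize(t,None,fx=3.4,fy=3.4,interpolation=cv2.INTER_CUBIC))
E
```

```text
time_s: 8.65
eef_pos: [603.4, 14.8, 120.3]
ee_rot: [3.142, 0.001, 1.732]
wrist_force: [1.9, -4.7, 2.3]
width: 16.2
grasp_force: 5.0
```

View pics/s2.png

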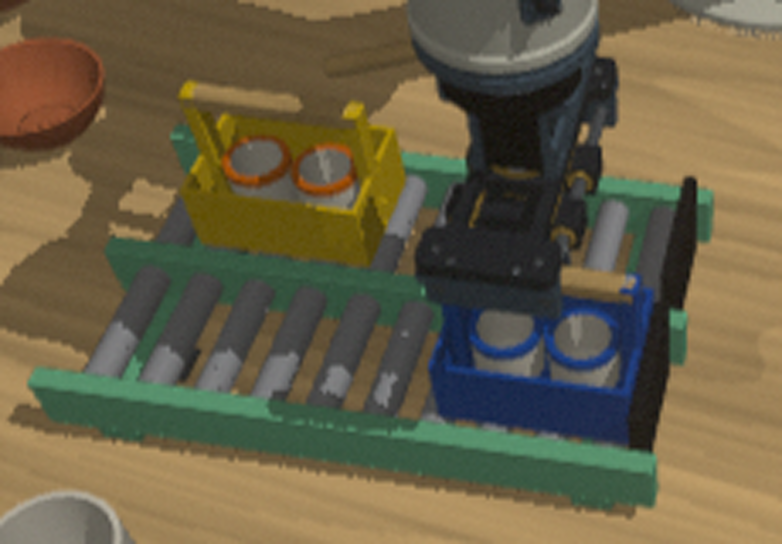

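Blue is flush against the black stop at (645,390) and yellow is untouched. I'll tighten the grip while it stays there, and measure the board by segmenting a rectified image.

```bash
python3 nudge.py '[[0,0,0,0,0,0,8],[0,0,0,0,0,0,8],[0,0,0,0,0,0,8],[0,0,0,0,0,0,8],[0,0,0,0,0,0,8]]' 35
python3 - <<'E'
import pickle,cv2
from h import *
d=pickle.load(open("f0.pkl","rb"))
for n in("top","scene"):
  f=d[n];w=[(360,220),(660,220),(660,560),(360,560)]
  H=cv2.getPerspectiveTransform(np.float32([proj(f,[*p,18]) for p in w]),np.float32([((x-360)*2,(y-220)*2) for x,y in w]))
  im=cv2.warpPerspective(f["pixels"],H,(600,680))
  c=cv2.GaussianBlur(im,(9,9),0).reshape(-1,3).astype(np.float32)
  g=cv2.cvtColor(cv2.GaussianBlur(im,(9,9),0),cv2.COLOR_RGB2GRAY)
  th,m=cv2.threshold(g,0,255,cv2.THRESH_BINARY_INV+cv2.THRESH_OTSU)
  m=cv2.morphologyEx(m,cv2.MORPH_OPEN,np.ones((25,25)))
  k=[q for q in cv2.findContours(m,cv2.RETR_EXTERNAL,cv2.CHAIN_APPROX_NONE)[0] if cv2.pointPolygonTest(q,(300,330),False)>0][0]
  (cx,cy),(a,b),t=cv2.minAreaRect(k);M=cv2.moments(k)
  print(n,th,"rect",cx/2+360,cy/2+220,a/2,b/2,t,"centroid",M["m10"]/M["m00"]/2+360,M["m01"]/M["m00"]/2+220,cv2.contourArea(k)/4,170*220)
  print((cv2.approxPolyDP(k,20,True)[:,0]/2+[360,220]).tolist())
E
```

```text
time_s: 9.2
eef_pos: [603.4, 14.8, 120.3]
ee_rot: [3.141, 0.001, 1.732]
wrist_force: [1.7, -5.6, 3.4]
width: 15.9
grasp_force: 35.0
top 97.0 rect 506.7637939453125 379.11582946777344 237.4666290283203 171.19601440429688 81.82380676269531 centroid 506.83549436230464 379.8861222323802 39651.25 37400
[[571.0, 253.5], [411.0, 275.0], [439.5, 506.0], [605.5, 483.5]]
scene 105.0 rect 515.7228088378906 382.1988067626953 230.78924560546875 183.73809814453125 82.03038787841797 centroid 515.8393368620207 382.66094824862057 41139.0 37400
[[588.5, 258.5], [413.5, 291.5], [442.5, 507.0], [615.0, 482.0]]
```

Corrected for the visible side faces and shadow, both views put the board centre at about (508.5, 387) with yaw about −0.13. Next I back off 2 mm and lift 60 mm.

```bash
python3 nudge.py '[[-1,0,0,0,0,0,8],[-1,0,0,0,0,0,8],[0,0,-2,0,0,0,8],[0,0,-4,0,0,0,8],[0,0,-8,0,0,0,8]]' 35
python3 nudge.py '[[0,0,-12,0,0,0,8],[0,0,-14,0,0,0,8],[0,0,-12,0,0,0,8],[0,0,-6,0,0,0,8],[0,0,-2,0,0,0,8]]' 35
```

```text
time_s: 9.7
eef_pos: [602.9, 13.5, 134.0]
ee_rot: [-3.14, -0.0, 1.732]
wrist_force: [0.6, -0.3, -3.7]
width: 15.5
grasp_force: 35.0
time_s: 10.2
eef_pos: [604.0, 13.4, 181.2]
ee_rot: [3.14, 0.0, 1.732]
wrist_force: [-0.0, 0.9, -4.4]
width: 15.8
grasp_force: 35.0
```

```bash
python3 nudge.py '[[8,-1,0,0,0,0,8],[16,-1.5,0,0,0,0,8],[24,-2,0,0,0,0,8],[24,-2,0,0,0,0,8],[24,-2,0,0,0,0,8]]' 35
python3 nudge.py '[[24,-2,0,0,0,0,8],[24,-2,0,0,0,0,8],[24,-2,0,0,0,0,8],[24,-2,0,0,0,0,8],[24,-2,0,0,0,0,8]]' 35
python3 nudge.py '[[24,-2,0,0,0,0,8],[24,-2,0,0,0,0,8],[24,-2,0,0,0,0,8],[24,-2,0,0,0,0,8],[24,-2,0,0,0,0,8]]' 35
python3 nudge.py '[[24,-2,0,0,0,0,8],[15,-1.5,0,0,0,0,8],[8,-1,0,0,0,0,8],[0,0,0,0,0,0.02,8],[0,0,0,0,0,0.04,8]]' 35
python3 nudge.py '[[0,0,0,0,0,0.06,8],[0,0,0,0,0,0.06,8],[0,0,0,0,0,0.06,8],[0,0,0,0,0,0.04,8],[0,0,0,0,0,0.01,8]]' 35
```

```text
time_s: 10.7
eef_pos: [578.6, 108.8, 179.6]
ee_rot: [-3.14, -0.0, 1.732]
wrist_force: [0.2, 0.3, -3.6]
width: 15.8
grasp_force: 35.0
time_s: 11.2
eef_pos: [549.3, 225.6, 179.6]
ee_rot: [-3.14, -0.0, 1.732]
wrist_force: [0.7, 0.2, -3.7]
width: 15.7
grasp_force: 35.0
time_s: 11.7
eef_pos: [519.9, 342.3, 179.6]
ee_rot: [-3.14, 0.0, 1.732]
wrist_force: [0.9, 0.2, -4.6]
width: 15.6
grasp_force: 35.0
time_s: 12.2
eef_pos: [509.6, 385.6, 180.0]
ee_rot: [-3.141, 0.0, 1.67]
wrist_force: [-0.3, 0.1, -3.9]
width: 16.2
grasp_force: 35.0
time_s: 12.7
eef_pos: [509.9, 385.2, 180.2]
ee_rot: [3.142, 0.0, 1.439]
wrist_force: [0.6, -0.1, -4.4]
width: 15.9
grasp_force: 35.0
```

```bash
python3 nudge.py '[[1,-1,6,0,0,0,8],[0,0,12,0,0,0,8],[0,0,18,0,0,0,8],[0,0,18,0,0,0,8],[0,0,16,0,0,0,8]]' 35
python3 nudge.py '[[0,0,10,0,0,0,8],[0,0,6,0,0,0,8],[0,0,4,0,0,0,8],[0,0,2,0,0,0,8],[0,0,1,0,0,0,8]]' 35
python3 nudge.py '[[0,0,1,0,0,0,8],[0,0,1,0,0,0,8],[0,0,1,0,0,0,8]]' 35
```

```text
time_s: 13.2
eef_pos: [508.2, 386.8, 108.3]
ee_rot: [-3.141, 0.001, 1.442]
wrist_force: [-0.1, 0.8, -4.2]
width: 16.0
grasp_force: 35.0
time_s: 13.7
eef_pos: [509.0, 387.4, 87.5]
ee_rot: [3.141, -0.0, 1.442]
wrist_force: [-0.6, 0.6, -3.7]
width: 15.8
grasp_force: 35.0
time_s: 14.0
eef_pos: [508.9, 387.4, 84.4]
ee_rot: [3.141, -0.0, 1.442]
wrist_force: [0.3, -0.1, -4.6]
width: 15.4
grasp_force: 35.0
```

```bash
python3 nudge.py '[[0,0,0.7,0,0,0,8],[0,0,0.7,0,0,0,8],[0,0,0,0,0,0,8]]' 35
python3 nudge.py '[[0,0,0.7,0,0,0,8],[0,0,0,0,0,0,8]]' 35
python3 nudge.py '[[0,0,0.7,0,0,0,8],[0,0,0,0,0,0,8]]' 35
```

```text
time_s: 14.3
eef_pos: [508.7, 387.3, 82.7]
ee_rot: [-3.141, 0.0, 1.442]
wrist_force: [-0.1, 0.6, -4.1]
width: 16.0
grasp_force: 35.0
time_s: 14.5
eef_pos: [508.7, 387.3, 82.0]
ee_rot: [-3.141, 0.0, 1.442]
wrist_force: [-0.5, -0.8, -5.3]
width: 15.8
grasp_force: 35.0
time_s: 14.7
eef_pos: [508.9, 387.3, 81.4]
ee_rot: [3.141, -0.0, 1.442]
wrist_force: [0.1, -0.8, -4.4]
width: 15.9
grasp_force: 35.0
```

```bash
python3 nudge.py '[[0,0,0.7,0,0,0,8],[0,0,0,0,0,0,8]]' 35
python3 nudge.py '[[0,0,0.7,0,0,0,8],[0,0,0,0,0,0,8]]' 35
```

```text
time_s: 14.9
eef_pos: [508.9, 387.1, 81.3]
ee_rot: [3.141, 0.0, 1.442]
wrist_force: [-2.3, -3.5, 5.4]
width: 15.7
grasp_force: 35.0
time_s: 15.1
eef_pos: [508.9, 386.9, 81.1]
ee_rot: [3.141, 0.0, 1.442]
wrist_force: [-3.8, -7.0, 13.3]
width: 15.6
grasp_force: 35.0
```

It touched down at 81.3, as predicted. I'll ease off the pressure, release and retreat upward.

```bash
python3 nudge.py '[[0,0,-0.9,0,0,0,8],[0,0,0,0,0,0,8]]' 10
python3 nudge.py '[[0,0,0,0,0,0,50],[0,0,0,0,0,0,50],[0,0,0,0,0,0,50],[0,0,0,0,0,0,50],[0,0,0,0,0,0,50]]' 10
python3 nudge.py '[[0,0,-10,0,0,0,50],[0,0,-25,0,0,0,50],[0,0,-40,0,0,0,50],[0,0,-40,0,0,0,50],[0,0,-30,0,0,0,50]]'
python3 nudge.py '[[-40,0,0,0,0,0,50],[-40,0,0,0,0,0,50],[-40,0,0,0,0,0,50],[0,0,0,0,0,0,50]]'
python3 - <<'E'
from cell import ctrl, workorder, grab_frame, get_state
import cv2
a=grab_frame("scene")["pixels"][:,:,::-1][60:310,110:530];b=grab_frame("top")["pixels"][:,:,::-1][100:300,60:560]
b=cv2.resize(b,(420,168));cv2.imwrite("pics/end.png",cv2.resize(cv2.vconcat([a,b]),None,fx=1.43,fy=1.43,interpolation=cv2.INTER_CUBIC))
E
```

```text
time_s: 15.3
eef_pos: [508.8, 387.3, 81.1]
ee_rot: [3.141, -0.0, 1.442]
wrist_force: [-1.0, -3.2, 3.3]
width: 15.7
grasp_force: 10.0
time_s: 15.8
eef_pos: [508.8, 387.3, 80.9]
ee_rot: [-3.142, -0.0, 1.442]
wrist_force: [0.5, -0.5, 0.4]
width: 50.0
grasp_force: 0.0
time_s: 16.3
eef_pos: [509.2, 387.6, 229.5]
ee_rot: [3.14, -0.002, 1.442]
wrist_force: [-0.1, 0.6, -0.6]
width: 50.3
grasp_force: 0.0
time_s: 16.7
eef_pos: [492.7, 264.6, 227.0]
ee_rot: [3.141, 0.001, 1.439]
wrist_force: [0.5, 0.1, -1.0]
width: 50.2
grasp_force: 0.0
```

View pics/end.png

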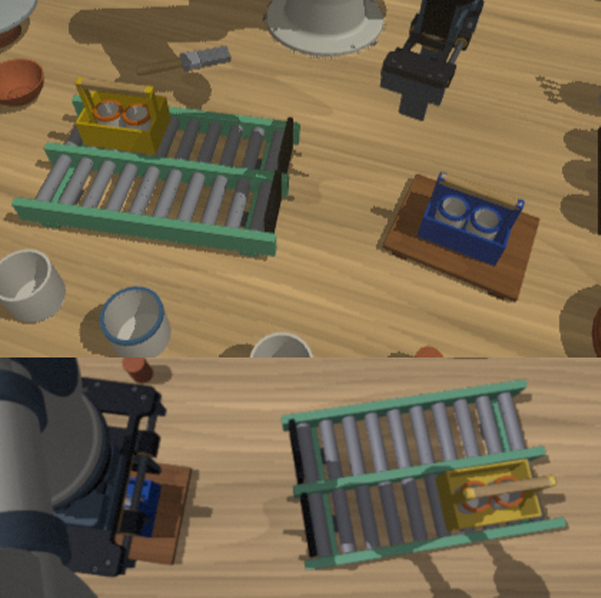

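The blue tote stands upright near the middle of the board at (468,225), aligned with it and with both cups inside. Yellow is unmoved and the gripper is clear, so I'm handing in.

```bash
python3 -c "
from cell import ctrl, workorder, grab_frame, get_state;print(workorder.sign_off())"
```

```text
the job is handed in; nothing more can be done
None
```

I rolled the blue tote to its end stop, let it rest there about a second, then lifted it off by the handle and set it down near the middle of the ware board, aligned with its long side and released; the yellow tote was not moved, and the job was handed in at about 17 s.

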